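# Turn the beam expander around: swap the two lenses behind a blocked laser

### The job

The beam expander on the black board has to be turned around. First block the laser: stand the beam dump in the middle of the empty base plate in front of the laser, its mouth facing the laser, and leave it there. Only then swap the two lens mounts, so that each ends upright in the middle of the base plate that the other one stood on, square to the beam; the empty base plate off the board is free for parking one meanwhile, and the iris between the lenses must stay where it is.

Things in the scene. Friction and masses are not known exactly. Their poses are not given: they have to be found in the camera images.
- dump_mid (a point): Beam dump: level black can, 40 mm across at its middle, 62 mm long along y, bright 48 mm collar round its mouth at +y, fins at -y, on a post with a dark 50 x 50 x 12 mm square base. Site: middle of the can, on its axis, over the base's centre, 85 mm above its underside; grasp here across the can, along x (40 mm). y points out of the mouth, z up. About 0.34 kg. Starts on the table.
- small_lens_mid (a point): Small lens mount: upright black ring, 32 mm outside diameter, 14 mm thick, on a post with a dark 50 x 50 x 12 mm square base. Site: centre of the ring, over the base's centre, 85 mm above its underside, 16 mm below the top; grasp here across the rim, along x. y is the optical axis (both ways alike), z up. About 0.24 kg. Starts on plate_small.
- large_lens_mid (a point): Large lens mount: upright black ring, 60 mm outside diameter, 18 mm thick, on a post with a dark 50 x 50 x 12 mm square base. Site: centre of the ring, over the base's centre, 85 mm above its underside, 30 mm below the top; grasp here across the rim, along x. y is the optical axis (both ways alike), z up. About 0.32 kg. Starts on plate_large.
- plate_stop: Base plate of the beam dump: the empty plate on the board right in front of the laser. 80 x 80 x 8 mm aluminium base plate, a screw in each corner; origin at the centre of its underside (top 8 mm above it), z up, sides along x and y. Its y axis points to the laser.
- plate_small: The base plate on the board on which the small lens stands at the start; the large lens must end here. 80 x 80 x 8 mm aluminium base plate, a screw in each corner; origin at the centre of its underside (top 8 mm above it), z up, sides along x and y. Its y axis runs along the beam. Which of the two lens plates is nearer to the laser varies.
- plate_large: The base plate on the board on which the large lens stands at the start; the small lens must end here. 80 x 80 x 8 mm aluminium base plate, a screw in each corner; origin at the centre of its underside (top 8 mm above it), z up, sides along x and y. Its y axis runs along the beam.
- plate_park: Empty base plate on the table, off the board on the robot's side: a free spot for parking a lens mount. 80 x 80 x 8 mm aluminium base plate, a screw in each corner; origin at the centre of its underside (top 8 mm above it), z up, sides along x and y. 
- iris: Iris diaphragm: thin dark disc, 48 mm across, on a post with a 50 mm square base, standing loose on the board between the two lenses; leave it alone. Origin at the centre of the underside of its base; it reaches 0.125 m above it; y along the beam.
- bench: Fixed black perforated board, 150 mm wide (x), 12.7 mm thick, y = -0.305 to 0.555, carrying the beam line. Origin on the table, under the beam by the iris; y along the beam to the laser, z up. Fixed on it: white laser head (75 mm wide, y = 0.295 to 0.545, top 0.145 above the table, beam along -y at height 0.106) and a camera (y = -0.29 to -0.225, top 0.128).

How it is judged:
On the way:
1. the beam dump stands in the middle of the plate in front of the laser, mouth to the laser, let go (horizontal distance between dump_mid and plate_stop below 0.012 m and z of dump_mid in the frame of plate_stop between 0.088 and 0.098 m and angle between dump_mid's own z axis and vertical below 0.08 rad and angle between the y axis of dump_mid and the y axis of bench, either way round below 0.22 rad and y of bench in the frame of dump_mid below -0.18 m and linear speed of dump below 0.02 m/s and angular speed of dump below 0.15 rad/s and contact force between dump and the fingers below 0.1 N), for 0.2 s.
At the end, for the whole second after the job is handed in: Small and large lens stand on each other's plates and the dump on the plate before the laser, mouth to it: each within 12 mm of the plate's centre, upright within 0.08 rad, square to the beam within 0.22 rad, at rest, released (horizontal distance between dump_mid and plate_stop below 0.012 m and z of dump_mid in the frame of plate_stop between 0.088 and 0.098 m and angle between each of dump_mid, small_lens_mid, large_lens_mid's own z axis and vertical below 0.08 rad and angle between the y axis of each of dump_mid, small_lens_mid, large_lens_mid and the y axis of bench, either way round below 0.22 rad and y of bench in the frame of dump_mid below -0.18 m and horizontal distance between small_lens_mid and plate_large below 0.012 m and z of small_lens_mid in the frame of plate_large between 0.088 and 0.098 m and horizontal distance between large_lens_mid and plate_small below 0.012 m and z of large_lens_mid in the frame of plate_small between 0.088 and 0.098 m and linear speed of each of dump, small_lens, large_lens below 0.02 m/s and angular speed of each of dump, small_lens, large_lens below 0.15 rad/s); the robot touches nothing.
It fails at once if a lens is moved (by more than 15 mm) while the laser is not blocked by the dump (distance of any of small_lens_mid, large_lens_mid from where it was at the start of the episode above 0.015 m and (horizontal distance between dump_mid and plate_stop above 0.015 m or angle between dump_mid's own z axis and vertical above 0.3 rad)).
It fails at once if the iris is shifted by more than 12 mm or tipped (distance of iris from where it was at the start of the episode above 0.012 m or angle between iris's own z axis and vertical above 0.2 rad).
It fails at once if a lens mount or the dump is tipped over (angle between any of small_lens_mid, large_lens_mid, dump_mid's own z axis and vertical above 0.7 rad).
It also fails if it takes over 128 s, if anything falls off the work surface, if the arm or the gripper's body presses on something with over 40 N, if the wrist force passes 120 N, or if a joint passes its speed limit or range.

### The arm

A 7-joint arm with a two-finger parallel gripper is mounted at the origin on the work surface. World frame = base frame: x ahead of the robot, y to its left, z up, the work surface at z = 0. Lengths are in m, angles in rad, forces in N, time in s.
With the tool pointing down it reaches from about 0.35 to 0.9 m from the base axis. Payload 7.2 kg.
Tool frame: the origin (TCP) lies at the very end of the fingers, on their centre line; the grasp point (between the pads) lies 19 mm behind it; z points along the fingers, y is the line along which they close (so a half turn about z gives the same grasp; the last joint's range is limited). The gripper opens to 85 mm and grips with 20 to 120 N. Pads are 22 mm wide; open, the fingers measure 114 mm over their backs; the gripper's body (76 mm by 85 mm) begins 54 mm behind the grasp point. The pads swing forward as they close: fully open they stand 13 mm farther back than shut.
Start: joints at [-1.222, 0.411, -0.013, 1.596, 0.006, 1.134, -0.082], TCP at [0.253, 0.571, 0.231] pointing down, gripper open.
Joint ranges: [-2.95, 2.95], [-0.29, 1.99], [-1.47, 1.44], [0.14, 2.54], [-1.03, 4.17], [0.13, 1.85], [-2.86, 2.86]. Speed limits (rad/s): [2.39, 2.39, 3.01, 3.01, 3.14, 3.14, 3.14].

### API

Orientations are given as [roll, pitch, yaw] about the fixed x, y, z axes, in that order (R = Rz(yaw) Ry(pitch) Rx(roll)).
In Python, from cell import ctrl gives the robot as it stands.
- The arm moves only by the tool apply_moves, never from a script. Its arguments are lists of equal length, an entry for each row: "linear": the shift along the world's x, y, z in cm, a list of three; "angular": the turn, a rotation vector about the world's x, y, z in rad, a list of three; "grip": the opening, from 0 (shut) to 1 (fully open). In form: {"linear": [[x, y, z], ...], "angular": [[rx, ry, rz], ...], "grip": [grip, ...]}. A call has 1 to 20 rows; each row shifts and turns the commanded pose from where the row before left it; what a row does not reach is not made up. A row lasts 1/12 s, in which the tool goes at most 41.7 mm and 7.16 degrees, less where a joint would pass 70% of its speed; a pose out of reach is approached as far as the arm can. A call with a gripper value outside its range is refused whole. The fingers move at their own pace and stop on an object; "grip_force" is the grip in N (left out, the last holds). Time passes only in rows, so rows that do not move let the fingers close. It gives the time, the measured TCP pose, the force, the opening and the grip force at its end, in the units of the state.
- ctrl.read_state(): the state, without advancing time (a new reading comes with each control period).
- ctrl.camera(name): name is "side" or "top"; returns a dict with "pixels" (420x560x3 uint8, red, green, blue), "fx", "fy", "cx", "cy" (pixels), "R" (3x3) and "t" (3): a world point X has camera coordinates R X + t. Camera axes: x right, y down, z forward; pixel columns grow to the right and rows downward; lengths in m; the calibration is good to about 2 mm. A picture is of the moment at which its call begins. There is no depth.
- ctrl.hand_in(): hands the job in; it is judged then, once.
Trained networks look in the newest picture that a camera, given by its name, has taken for a name from the list of things; names that differ only in an ending like _2 or _b are one class to them, and where a whole thing is asked for, a point or a joint stands for the part that bears it (a point fixed in the world has none). Each returns a list of dicts, best first, with "confidence" (0 to 1); they miss things now and then, are a little off and sometimes report something else, mostly with a low value. They report only what shows in the picture. A call takes as long as a camera call.
- ctrl.silhouettes(camera, thing): "pixels" (420x560 bool, what is visible of it).
- ctrl.mark_of(camera, thing): "centre" ([x, y, z] in m, in world coordinates, good to about 4 mm: a listed point, or the origin of a listed thing).
The state is a dict: "clock": time; "qpos": joint angles; "joint_velocities": joint speeds; "tau": joint torques, N m; "ee_pos": TCP position; "tcp_rot": TCP orientation; "force": force on the tool from outside, world axes, zero at the start; "wrist_torque": the same for the moment, N m; "grip_width": opening from 0.0 (shut) to 1.0 (fully open); "grasp_force": force on a finger pad.
Only numpy, scipy, OpenCV 4.12 (cv2) and the standard library are available. Lean on these libraries where they do the work, as an engineer would, in place of code of your own. Each camera call takes 0.05 s, during which the arm holds its last target. There are 200 camera calls.

## Working session

There is one attempt and no reset: what is moved stays moved. The work goes in short steps, Python scripts to look and compute and a tool call to move; the robot and the scene stay as the last step left them, time stands still between calls to the robot, and variables do not carry over. Pictures are saved under pics/ and viewed, at most 14 in all, crops included, and the job is handed in when it is done.

Besides the shell and the picture viewer there is one more tool, called after ">>>" as name(argument=value, ...), one argument or row to a line, values as JSON. apply_moves: Moves the arm, as the interface text tells. Its arguments: {"type":"object","properties":{"linear":{"type":"array","items":{"type":"array","items":{"type":"number"}}},"angular":{"type":"array","items":{"type":"array","items":{"type":"number"}}},"grip":{"type":"array","items":{"type":"number"}},"grip_force":{"type":"number"}},"required":["linear","angular","grip"]}

```bash
mkdir -p pics
cat > h.py <<'E'
from cell import ctrl
import cv2, numpy as np
T=["dump_mid","small_lens_mid","large_lens_mid","plate_stop","plate_small","plate_large","plate_park","iris","bench"]
def snap(n,f):
    c=ctrl.camera(n); cv2.imwrite(f"pics/{f}.png",c["pixels"][:,:,::-1]); return c
def marks(n,ts=T):
    for t in ts:
        print(n,t,[(np.round(m["centre"],4).tolist(),round(m["confidence"],2)) for m in ctrl.mark_of(n,t)[:2]])
E
python3 - <<'E'
from h import *
for n in ("side","top"):
    c=snap(n,n+"0"); marks(n)
    print(np.round(c["R"],3).tolist(),np.round(c["t"],3).tolist(),c["fx"])
s=ctrl.read_state(); print(s)
E
```

```text
side dump_mid [([0.4096, 0.2367, 0.0853], 0.61)]
side small_lens_mid [([0.5915, -0.1251, 0.1047], 0.61)]
side large_lens_mid [([0.5704, 0.1225, 0.1067], 0.96)]
side plate_stop [([0.5726, 0.2501, 0.0113], 0.91)]
side plate_small [([0.5945, -0.126, 0.0122], 0.96), ([0.5864, 0.01, 0.0127], 0.17)]
side plate_large [([0.5698, 0.1222, 0.0121], 0.6)]
side plate_park [([0.3903, -0.2202, 0.0009], 0.71)]
side iris [([0.405, 0.2373, 0.084], 0.59), ([0.5855, 0.0089, 0.0114], 0.56)]
side bench [([0.5832, 0.012, -0.0014], 0.58)]
[[0.72, -0.694, -0.005], [-0.436, -0.447, -0.781], [0.539, 0.565, -0.624]] [-0.345, 0.294, 0.807] 505.22282591707767
top dump_mid [([0.4048, 0.2355, 0.0848], 0.6)]
top small_lens_mid [([0.5903, -0.1293, 0.1069], 0.79), ([0.5795, 0.0132, -0.0011], 0.66)]
top large_lens_mid [([0.5685, 0.119, 0.104], 0.78)]
top plate_stop [([0.5713, 0.2464, 0.0121], 0.71)]
top plate_small [([0.5933, -0.1268, 0.0149], 0.89)]
top plate_large [([0.567, 0.1232, 0.0197], 0.6)]
top plate_park [([0.389, -0.2201, -0.0032], 0.77)]
top iris [([0.581, 0.0093, 0.0116], 0.62)]
top bench [([0.5789, 0.0104, -0.0005], 0.72)]
[[-0.011, -1.0, 0.004], [-0.992, 0.01, -0.122], [0.122, -0.006, -0.992]] [0.036, 0.513, 0.905] 415.36005392059496
{'clock': 1.0, 'qpos': array([-1.22220651,  0.41108677, -0.01266331,  1.59621405,  0.00561584,
        1.13427698, -0.0821886 ]), 'joint_velocities': array([-0.00141894,  0.00050905,  0.00056164, -0.00049656,  0.00094394,
       -0.00143506,  0.00101625]), 'tau': array([-2.80048658e-05, -6.00439024e+01,  6.81552161e-01, -2.99737108e+01,
        1.39058559e-02,  2.11560873e-03, -3.27226076e-05]), 'ee_pos': array([0.25305381, 0.57148554, 0.23130017]), 'tcp_rot': array([3.14154024e+00, 2.49182376e-05, 2.72479670e+00]), 'force': array([-0.20635401, -0.13337797,  0.37925666]), 'wrist_torque': array([0.0160915 , 0.01983214, 0.01219715]), 'grasp_force': 0.0, 'grip_width': 0.9992354467879146}
```

View pics/side0.png

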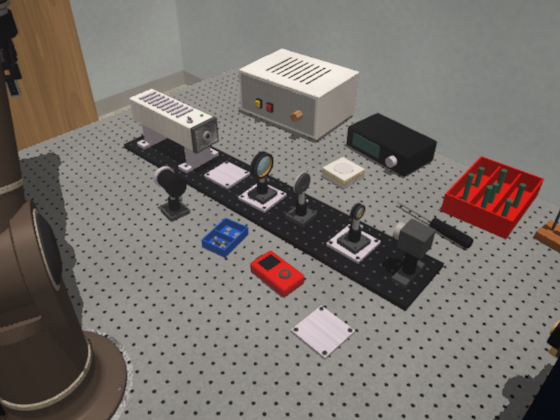

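View pics/top0.png

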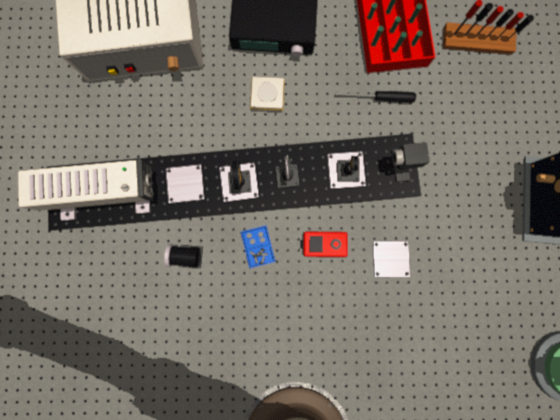

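The pictures agree with the networks. In side0 the dump is at (172,188), the empty stop plate at (227,173), the large lens at (263,170), the iris at (302,195), the small lens at (357,225) and the park plate at (322,330). In top0 the dump's bright collar is at (168,256), which means its mouth already faces +y. Next I refine the plate poses and the dump's yaw.

```bash
cat >> h.py <<'E'
def back(c,uv,z):
    d=c["R"].T@np.array([(uv[0]-c["cx"])/c["fx"],(uv[1]-c["cy"])/c["fy"],1]); o=-c["R"].T@c["t"]
    return o+d*(z-o[2])/d[2]
def rect(c,n,t,z):
    m=ctrl.silhouettes(n,t)[0]["pixels"]
    p=np.argwhere(m)[:,::-1]
    q=np.array([back(c,u,z)[:2] for u in p],np.float32)*1000
    (x,y),wh,a=cv2.minAreaRect(q); print(n,t,round(x,1),round(y,1),np.round(wh,1),"ang",round(a,1))
E
python3 - <<'E'
from h import *
for n in ("top","side"):
    c=ctrl.camera(n)
    for t,z in (("plate_stop",.0207),("plate_large",.0207),("plate_small",.0207),("plate_park",.008),("dump_mid",.085)):
        try: rect(c,n,t,z)
        except Exception as e: print(t,e)
E
```

```text
top plate_stop 568.9 246.9 [80.5 80.4] ang 5.3
top plate_large 571.7 122.5 [80.4 80.2] ang 7.3
top plate_small 596.9 -124.8 [82.6 81.1] ang 3.4
top plate_park 394.1 -221.1 [83.5 79.1] ang 89.4
top dump_mid 570.3 115.7 [67.6 44.9] ang 0.2
side plate_stop 563.5 242.0 [86.4 87.2] ang 5.9
side plate_large 565.4 118.6 [86.2 86.6] ang 7.9
side plate_small 592.2 -127.7 [86.8 82.8] ang 3.6
side plate_park 387.7 -225.2 [82.3 85.5] ang 89.5
side dump_mid 387.1 206.0 [192.8  62.1] ang 66.0
```

>>> apply_moves(
  linear=[
    [1.28,-2.79,0],
    [1.28,-2.79,0],
    [1.28,-2.79,0],
    [1.28,-2.79,0],
    [1.28,-2.79,0],
    [1.28,-2.79,0],
    [1.28,-2.79,0],
    [1.28,-2.79,0],
    [1.28,-2.79,0],
    [1.28,-2.79,0],
    [1.28,-2.79,0],
    [1.28,-2.79,0],
    [0,0,-3],
    [0,0,-3],
    [0,0,-2],
    [0,0,0],
    [0,0,0],
  ],
  angular=[
    [0,0,-0.101],
    [0,0,-0.101],
    [0,0,-0.101],
    [0,0,-0.101],
    [0,0,-0.101],
    [0,0,-0.101],
    [0,0,-0.101],
    [0,0,-0.101],
    [0,0,-0.101],
    [0,0,-0.101],
    [0,0,-0.101],
    [0,0,-0.101],
    [0,0,0],
    [0,0,0],
    [0,0,0],
    [0,0,0],
    [0,0,0],
  ],
  grip=[1,1,1,1,1,1,1,1,1,1,1,1,1,1,1,1,1],
)

```text
clock: 3.02
ee_pos: [0.4063, 0.2364, 0.1511]
tcp_rot: [-3.14, 0.001, 1.513]
force: [0.6, -0.1, -0.4]
grip_width: 1.0
grasp_force: 0.0
```

Run:
```python
from h import *
s=ctrl.read_state(); print(s["ee_pos"],s["tcp_rot"],s["qpos"])
c=snap("side","s1"); marks("side",["dump_mid"]); d=snap("top","t1"); marks("top",["dump_mid"])
a=c["pixels"][:,:,::-1]; b=d["pixels"][:,:,::-1]
A=cv2.resize(a[100:300,80:280],(400,400),interpolation=2);B=cv2.resize(b[150:350,90:290],(400,400),interpolation=2)
cv2.imwrite("pics/c1.png",np.hstack([A,B]))
```

```text
[0.4063248  0.23635251 0.15108787] [-3.14036680e+00  1.46313600e-03  1.51263277e+00] [-0.90981898  0.24701859  0.3287343   2.06806623 -0.10527172  0.84386788
 -0.5783006 ]
side dump_mid [([0.4058, 0.2341, 0.0821], 0.66), ([0.5711, 0.1198, 0.013], 0.37)]
top dump_mid [([0.4071, 0.235, 0.0855], 0.56)]
```

View pics/c1.png

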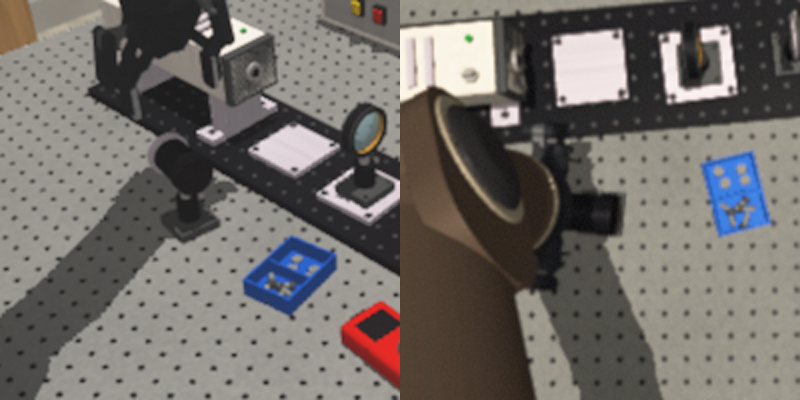

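The left crop shows the dump at about (185,175) with the open gripper above it. In the right crop the can lies level at (590,212), its axis almost along y. I go down and grip.

>>> apply_moves(
  linear=[
    [0,-0.1,-2],
    [0,0,-2],
    [0,0,-2],
    [0,0,-1.5],
    [0,0,-1],
    [0,0,0],
    [0,0,0],
    [0,0,0],
    [0,0,0],
    [0,0,0],
    [0,0,0],
    [0,0,0],
    [0,0,0],
    [0,0,0],
  ],
  angular=[
    [0,0,0],
    [0,0,0],
    [0,0,0],
    [0,0,0],
    [0,0,0],
    [0,0,0],
    [0,0,0],
    [0,0,0],
    [0,0,0],
    [0,0,0],
    [0,0,0],
    [0,0,0],
    [0,0,0],
    [0,0,0],
  ],
  grip=[1,1,1,1,1,1,0.3,0.3,0.3,0.3,0.3,0.3,0.3,0.3],
  grip_force=40,
)

```text
clock: 4.38
ee_pos: [0.407, 0.2363, 0.0674]
tcp_rot: [3.141, -0.001, 1.513]
force: [-1.7, 0.1, 6.6]
grip_width: 0.454
grasp_force: 39.1
```

>>> apply_moves(
  linear=[
    [0,0,1],
    [0,0,2],
    [0,0,2],
    [2,0.2,1],
    [2,0.2,0],
    [2.4,0.2,0],
    [2.4,0.2,0],
    [2.4,0.2,0],
    [2.4,0.2,0],
    [1.8,0,0],
    [1,0,0],
    [0,0,0],
    [0,0,0],
    [0,0,0],
  ],
  angular=[
    [0,0,0],
    [0,0,0],
    [0,0,0],
    [0,0,0.02],
    [0,0,0.02],
    [0,0,0.02],
    [0,0,0.02],
    [0,0,0.02],
    [0,0,0.02],
    [0,0,0],
    [0,0,0],
    [0,0,0],
    [0,0,0],
    [0,0,0],
  ],
  grip=[0.3,0.3,0.3,0.3,0.3,0.3,0.3,0.3,0.3,0.3,0.3,0.3,0.3,0.3],
)

```text
clock: 5.55
ee_pos: [0.5692, 0.2477, 0.1262]
tcp_rot: [-3.14, 0.0, 1.633]
force: [-0.1, -0.8, -3.2]
grip_width: 0.458
grasp_force: 41.1
```

Run:
```python
from h import *
s=ctrl.read_state(); print(s["ee_pos"],s["tcp_rot"])
c=snap("side","s2"); marks("side",["dump_mid","plate_stop"]); d=snap("top","t2"); marks("top",["dump_mid","plate_stop"])
a=c["pixels"][:,:,::-1]; b=d["pixels"][:,:,::-1]
A=cv2.resize(a[60:260,120:320],(400,400),interpolation=2);B=cv2.resize(b[100:300,90:290],(400,400),interpolation=2)
cv2.imwrite("pics/c2.png",np.hstack([A,B]))
```

```text
[0.56922084 0.24774354 0.12624128] [-3.14014093e+00  1.11003592e-04  1.63310899e+00]
side dump_mid [([0.574, 0.247, 0.1435], 0.71)]
side plate_stop [([0.5703, 0.2508, 0.0114], 0.6)]
top dump_mid [([0.5688, 0.2514, 0.1477], 0.81)]
top plate_stop [([0.5687, 0.2453, 0.0116], 0.68)]
```

View pics/c2.png

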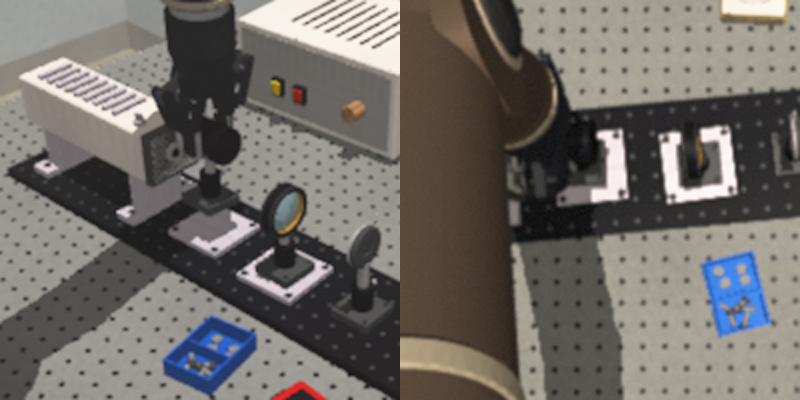

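The left crop shows the dump's base at (210,195), hovering over the stop plate at (215,230). Its measured offset from the plate is within noise, so I lower, release and rise.

>>> apply_moves(
  linear=[
    [0.05,0,-1.2],
    [0,0,-1.2],
    [0,0,-0.8],
    [0,0,-0.4],
    [0,0,-0.25],
    [0,0,0],
    [0,0,0],
    [0,0,0],
    [0,0,0],
    [0,0,0],
    [0,0,0],
    [0,0,1],
    [0,0,2.5],
    [0,0,3.5],
    [0,0,3.5],
    [0,0,3.5],
    [0,0,0],
    [0,0,0],
  ],
  angular=[
    [0,0,0],
    [0,0,0],
    [0,0,0],
    [0,0,0],
    [0,0,0],
    [0,0,0],
    [0,0,0],
    [0,0,0],
    [0,0,0],
    [0,0,0],
    [0,0,0],
    [0,0,0],
    [0,0,0],
    [0,0,0],
    [0,0,0],
    [0,0,0],
    [0,0,0],
    [0,0,0],
  ],
  grip=[0.3,0.3,0.3,0.3,0.3,0.3,1,1,1,1,1,1,1,1,1,1,1,1],
)

```text
clock: 7.35
ee_pos: [0.5725, 0.2482, 0.2311]
tcp_rot: [3.137, -0.003, 1.633]
force: [0.9, 0.2, -0.3]
grip_width: 1.002
grasp_force: 0.0
```

>>> apply_moves(
  linear=[
    [0.1,-2,0],
    [0.2,-3.4,0],
    [0.2,-3.4,0],
    [0.2,-3.4,0],
    [0.2,-3.4,0],
    [0.2,-3.4,0],
    [0.2,-3.4,0],
    [0.2,-3.4,0],
    [0.2,-3.4,0],
    [0.2,-3.4,0],
    [0.2,-3.4,0],
    [0.1,-1.4,0],
    [0,0,0],
    [0,0,0],
  ],
  angular=[
    [0,0,0],
    [0,0,0],
    [0,0,0],
    [0,0,0],
    [0,0,0],
    [0,0,0],
    [0,0,0],
    [0,0,0],
    [0,0,0],
    [0,0,0],
    [0,0,0],
    [0,0,0],
    [0,0,0],
    [0,0,0],
  ],
  grip=[1,1,1,1,1,1,1,1,1,1,1,1,1,1],
)

```text
clock: 8.52
ee_pos: [0.5924, -0.1271, 0.2268]
tcp_rot: [-3.14, -0.0, 1.631]
force: [-0.6, 0.5, 0.2]
grip_width: 1.004
grasp_force: 0.0
```

Run:
```python
from h import *
s=ctrl.read_state(); print(s["ee_pos"],s["tcp_rot"])
c=snap("side","s3"); marks("side",["dump_mid","plate_stop","small_lens_mid"]); d=snap("top","t3"); marks("top",["dump_mid","plate_stop","small_lens_mid"])
a=c["pixels"][:,:,::-1]; b=d["pixels"][:,:,::-1]
A=cv2.resize(a[80:280,160:430],(540,400),interpolation=2);B=cv2.resize(b[130:230,130:230],(260,260),interpolation=2)
B=np.vstack([B,np.zeros((140,260,3),np.uint8)])
cv2.imwrite("pics/c3.png",np.hstack([A,B]))
```

```text
[ 0.5923784  -0.12707404  0.22684779] [-3.13981517e+00 -2.71776208e-04  1.63058720e+00]
side dump_mid [([0.5704, 0.2473, 0.1049], 0.64)]
side plate_stop [([0.5704, 0.2493, 0.0098], 0.89), ([0.568, 0.12, 0.1053], 0.73)]
side small_lens_mid [([0.5899, -0.1256, 0.1033], 0.95)]
top dump_mid [([0.5698, 0.2444, 0.1021], 0.96), ([0.5953, -0.1262, 0.014], 0.63)]
top plate_stop []
top small_lens_mid [([0.5915, -0.1263, 0.1072], 0.82)]
```

View pics/c3.png

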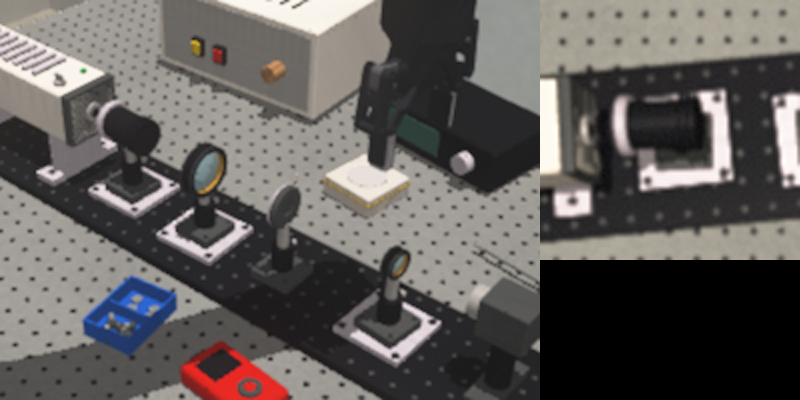

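The dump stands in the middle of its plate, at (133,185) in the left crop, with its collar toward the laser. The small lens is directly under the gripper at (392,290). Now I grasp it.

>>> apply_moves(
  linear=[
    [0,0.05,-3.5],
    [0,0,-3.5],
    [0,0,-3],
    [0,0,-2],
    [0,0,-1.3],
    [0,0,-0.7],
    [0,0,0],
    [0,0,0],
    [0,0,0],
    [0,0,0],
    [0,0,0],
    [0,0,0],
    [0,0,0],
    [0,0,0],
    [0,0,0],
    [0,0,0],
  ],
  angular=[
    [0,0,0],
    [0,0,0],
    [0,0,0],
    [0,0,0],
    [0,0,0],
    [0,0,0],
    [0,0,0],
    [0,0,0],
    [0,0,0],
    [0,0,0],
    [0,0,0],
    [0,0,0],
    [0,0,0],
    [0,0,0],
    [0,0,0],
    [0,0,0],
  ],
  grip=[1,1,1,1,1,1,1,0.2,0.2,0.2,0.2,0.2,0.2,0.2,0.2,0.2],
)

```text
clock: 10.25
ee_pos: [0.5936, -0.1259, 0.089]
tcp_rot: [3.14, -0.0, 1.633]
force: [-1.2, 0.3, 5.5]
grip_width: 0.358
grasp_force: 39.1
```

>>> apply_moves(
  linear=[
    [0,0,1],
    [0,0,2.5],
    [0,0,2.5],
    [-2,0,0],
    [-3.2,0,0],
    [-3,-1.9,0],
    [-3,-1.9,0],
    [-3,-1.9,0],
    [-3,-1.9,0],
    [-2,-1.3,0],
    [-1,-0.6,0],
    [0,0,0],
    [0,0,-2.5],
    [0,0,-2.5],
    [0,0,-1.5],
    [0,0,-0.6],
    [0,0,-0.2],
    [0,0,0],
    [0,0,0],
  ],
  angular=[
    [0,0,0],
    [0,0,0],
    [0,0,0],
    [0,0,0],
    [0,0,0],
    [0,0,0],
    [0,0,0],
    [0,0,0],
    [0,0,0],
    [0,0,0],
    [0,0,0],
    [0,0,0],
    [0,0,0],
    [0,0,0],
    [0,0,0],
    [0,0,0],
    [0,0,0],
    [0,0,0],
    [0,0,0],
  ],
  grip=[0.2,0.2,0.2,0.2,0.2,0.2,0.2,0.2,0.2,0.2,0.2,0.2,0.2,0.2,0.2,0.2,0.2,0.2,0.2],
)

```text
clock: 11.83
ee_pos: [0.3924, -0.2204, 0.0753]
tcp_rot: [3.141, -0.0, 1.634]
force: [0.2, -0.9, -1.9]
grip_width: 0.357
grasp_force: 40.8
```

>>> apply_moves(
  linear=[
    [0,0,-0.2],
    [0,0,0],
    [0,0,0],
    [0,0,0],
    [0,0,0],
    [0,0,0],
    [0,0,0],
    [0,0,1],
    [0,0,3],
    [0,0,4],
    [0,0,4],
    [0,0,4],
  ],
  angular=[
    [0,0,0],
    [0,0,0],
    [0,0,0],
    [0,0,0],
    [0,0,0],
    [0,0,0],
    [0,0,0],
    [0,0,0],
    [0,0,0],
    [0,0,0],
    [0,0,0],
    [0,0,0],
  ],
  grip=[0.2,0.2,1,1,1,1,1,1,1,1,1,1],
)

```text
clock: 12.83
ee_pos: [0.3902, -0.2211, 0.2351]
tcp_rot: [-3.141, 0.0, 1.632]
force: [1.9, -0.2, 0.1]
grip_width: 1.001
grasp_force: 0.0
```

>>> apply_moves(
  linear=[
    [1.2,2.2,0],
    [1.8,3.4,0],
    [1.8,3.4,0],
    [1.8,3.4,0],
    [1.8,3.4,0],
    [1.8,3.4,0],
    [1.8,3.4,0],
    [1.8,3.4,0],
    [1.8,3.4,0],
    [1.8,3.4,0],
    [0.5,1.4,0],
    [0,0,0],
    [0,0,0],
  ],
  angular=[
    [0,0,0],
    [0,0,0.005],
    [0,0,0.005],
    [0,0,0.005],
    [0,0,0.005],
    [0,0,0.005],
    [0,0,0.005],
    [0,0,0.005],
    [0,0,0.005],
    [0,0,0],
    [0,0,0],
    [0,0,0],
    [0,0,0],
  ],
  grip=[1,1,1,1,1,1,1,1,1,1,1,1,1],
)

```text
clock: 13.92
ee_pos: [0.5699, 0.1215, 0.2328]
tcp_rot: [-3.141, 0.001, 1.674]
force: [-0.2, 0.3, 0.5]
grip_width: 1.0
grasp_force: 0.0
```

Run:
```python
from h import *
s=ctrl.read_state(); print(s["ee_pos"],s["tcp_rot"])
c=snap("side","s4"); marks("side",["plate_small","large_lens_mid","small_lens_mid"]); d=snap("top","t4"); marks("top",["plate_small","plate_large","large_lens_mid","small_lens_mid"])
rect(d,"top","plate_small",.0207)
a=c["pixels"][:,:,::-1]
cv2.imwrite("pics/c4.png",cv2.resize(a[80:380,160:460],(600,600),interpolation=2))
```

```text
[0.5698522  0.12146087 0.23277928] [-3.14084025e+00  1.01844154e-03  1.67417547e+00]
side plate_small []
side large_lens_mid []
side small_lens_mid [([0.3924, -0.2185, 0.0899], 0.68)]
top plate_small [([0.5978, -0.1278, 0.0131], 0.65)]
top plate_large []
top large_lens_mid []
top small_lens_mid [([0.3921, -0.2228, 0.0927], 0.87)]
top plate_small 597.6 -123.5 [80.9 82.5] ang 3.6
```

View pics/c4.png

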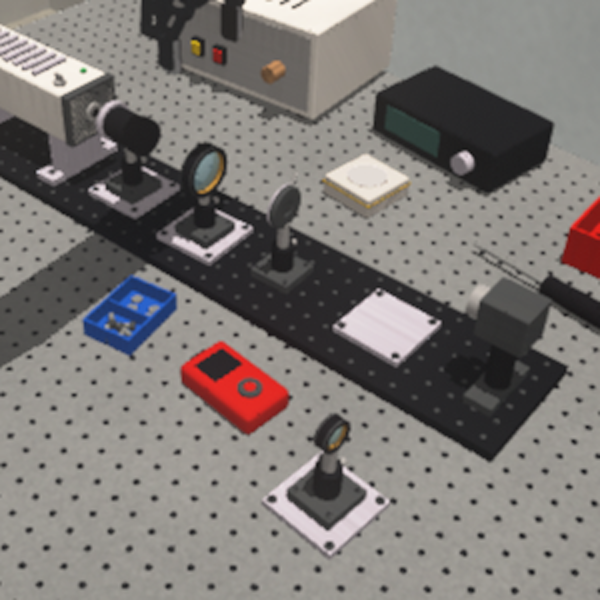

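The small lens stands on the park plate at (328,490) and plate_small is empty at (387,325). The large lens is at (205,170), under the gripper. Now I grasp it.

>>> apply_moves(
  linear=[
    [0,0,-3.5],
    [0,0,-3.5],
    [0,0,-2.5],
    [0,0,-2],
    [0,0,-1.5],
    [0,0,-1],
    [0,0,-0.7],
    [0,0,0],
    [0,0,0],
    [0,0,0],
    [0,0,0],
    [0,0,0],
    [0,0,0],
    [0,0,0],
    [0,0,0],
  ],
  angular=[
    [0,0,0],
    [0,0,0],
    [0,0,0],
    [0,0,0],
    [0,0,0],
    [0,0,0],
    [0,0,0],
    [0,0,0],
    [0,0,0],
    [0,0,0],
    [0,0,0],
    [0,0,0],
    [0,0,0],
    [0,0,0],
    [0,0,0],
  ],
  grip=[1,1,1,1,1,1,1,1,0.5,0.5,0.5,0.5,0.5,0.5,0.5],
  grip_force=50,
)

```text
clock: 15.67
ee_pos: [0.5708, 0.1213, 0.0873]
tcp_rot: [3.14, -0.001, 1.673]
force: [-2.5, -1.0, 6.0]
grip_width: 0.69
grasp_force: 53.2
```

>>> apply_moves(
  linear=[
    [0,0,1],
    [0,0,2.5],
    [0,0,3.5],
    [0,0,3.5],
    [0,0,3.5],
    [0,0,2],
    [0.1,-1.2,0],
    [0.3,-2.5,0],
    [0.3,-3,0],
    [0.3,-3,0],
    [0.3,-3,0],
    [0.3,-3,0],
    [0.3,-3,0],
    [0.3,-3,0],
    [0.2,-2,0],
    [0.1,-1,0],
    [0,0,0],
    [0,0,0],
  ],
  angular=[
    [0,0,0],
    [0,0,0],
    [0,0,0],
    [0,0,0],
    [0,0,0],
    [0,0,0],
    [0,0,0],
    [0,0,-0.01],
    [0,0,-0.01],
    [0,0,-0.01],
    [0,0,-0.01],
    [0,0,0],
    [0,0,0],
    [0,0,0],
    [0,0,0],
    [0,0,0],
    [0,0,0],
    [0,0,0],
  ],
  grip=[0.5,0.5,0.5,0.5,0.5,0.5,0.5,0.5,0.5,0.5,0.5,0.5,0.5,0.5,0.5,0.5,0.5,0.5],
)

```text
clock: 17.17
ee_pos: [0.5947, -0.1252, 0.2451]
tcp_rot: [-3.14, -0.001, 1.632]
force: [-0.3, 1.2, -3.4]
grip_width: 0.686
grasp_force: 55.1
```

>>> apply_moves(
  linear=[
    [0,0,-2.5],
    [0,0,-3],
    [0,0,-3],
    [0,0,-2],
    [0,0,-1],
    [0,0,0],
    [0,0,0],
  ],
  angular=[
    [0,0,0],
    [0,0,0],
    [0,0,0],
    [0,0,0],
    [0,0,0],
    [0,0,0],
    [0,0,0],
  ],
  grip=[0.5,0.5,0.5,0.5,0.5,0.5,0.5],
)

```text
clock: 17.75
ee_pos: [0.5955, -0.1245, 0.1311]
tcp_rot: [-3.142, -0.0, 1.634]
force: [0.7, 0.4, -2.4]
grip_width: 0.685
grasp_force: 54.9
```

Run:
```python
from h import *
s=ctrl.read_state(); print(s["ee_pos"],s["tcp_rot"])
c=snap("side","s5"); marks("side",["plate_small","plate_large","large_lens_mid","iris"]); d=snap("top","t5"); marks("top",["plate_small","plate_large","large_lens_mid","iris"])
rect(d,"top","plate_large",.0207)
a=c["pixels"][:,:,::-1]
cv2.imwrite("pics/c5.png",cv2.resize(a[80:380,160:460],(600,600),interpolation=2))
```

```text
[ 0.59551408 -0.12454909  0.13113663] [-3.14155795e+00 -4.03235429e-04  1.63445702e+00]
side plate_small [([0.5936, -0.125, 0.012], 0.95)]
side plate_large [([0.5677, 0.1211, 0.014], 0.92)]
side large_lens_mid [([0.5983, -0.1249, 0.1513], 0.98)]
side iris [([0.5854, 0.0109, 0.0112], 0.59)]
top plate_small [([0.5963, -0.1235, 0.0175], 0.88)]
top plate_large [([0.5675, 0.1248, 0.0167], 0.83)]
top large_lens_mid [([0.5973, -0.1278, 0.1488], 0.82)]
top iris [([0.5843, 0.0137, 0.0147], 0.87)]
top plate_large 570.9 123.0 [79.9 79.7] ang 7.4
```

View pics/c5.png

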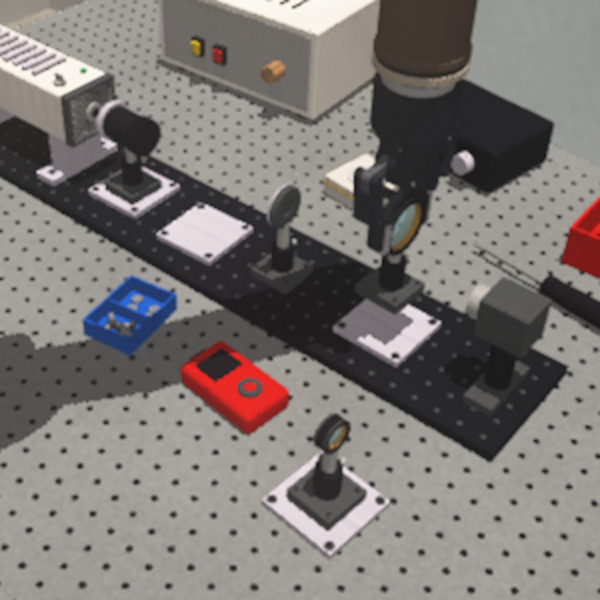

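The large lens, upright at (400,235), hovers over plate_small at (387,325), and the iris has not moved. I lower and release it, then go up.

>>> apply_moves(
  linear=[
    [-0.1,0,-1.5],
    [0,0,-1.5],
    [0,0,-0.8],
    [0,0,-0.4],
    [0,0,-0.25],
    [0,0,-0.1],
    [0,0,0],
    [0,0,0],
    [0,0,0],
    [0,0,0],
    [0,0,0],
    [0,0,0],
    [0,0,1],
    [0,0,3],
    [0,0,4],
    [0,0,4],
    [0,0,3.4],
    [0,0,0],
  ],
  angular=[
    [0,0,0],
    [0,0,0],
    [0,0,0],
    [0,0,0],
    [0,0,0],
    [0,0,0],
    [0,0,0],
    [0,0,0],
    [0,0,0],
    [0,0,0],
    [0,0,0],
    [0,0,0],
    [0,0,0],
    [0,0,0],
    [0,0,0],
    [0,0,0],
    [0,0,0],
    [0,0,0],
  ],
  grip=[0.5,0.5,0.5,0.5,0.5,0.5,0.5,1,1,1,1,1,1,1,1,1,1,1],
)

```text
clock: 19.8
ee_pos: [0.5975, -0.1271, 0.2478]
tcp_rot: [3.13, 0.002, 1.632]
force: [1.0, -0.4, 1.1]
grip_width: 0.997
grasp_force: 0.0
```

>>> apply_moves(
  linear=[
    [-1.4,-0.6,0],
    [-2.7,-1.3,0],
    [-3.2,-1.5,0],
    [-3.2,-1.5,0],
    [-3.2,-1.5,0],
    [-3.2,-1.5,0],
    [-2,-1.0,0],
    [-1.2,-0.6,0],
    [0,0,0],
    [0,0,0],
  ],
  angular=[
    [0,0,0],
    [0,0,0],
    [0,0,0],
    [0,0,0],
    [0,0,0],
    [0,0,0],
    [0,0,0],
    [0,0,0],
    [0,0,0],
    [0,0,0],
  ],
  grip=[1,1,1,1,1,1,1,1,1,1],
)

```text
clock: 20.63
ee_pos: [0.3938, -0.2208, 0.2399]
tcp_rot: [3.14, 0.0, 1.632]
force: [0.5, -0.3, -0.1]
grip_width: 1.0
grasp_force: 0.0
```

Run:
```python
from h import *
s=ctrl.read_state(); print(s["ee_pos"],s["tcp_rot"])
for n in("side","top"):
    c=snap(n,n[0]+"6"); marks(n,["small_lens_mid","large_lens_mid","plate_small"])
```

```text
[ 0.39379953 -0.22075155  0.23987298] [3.13988651e+00 1.28193909e-05 1.63225412e+00]
side small_lens_mid [([0.3892, -0.2189, 0.0906], 0.67)]
side large_lens_mid [([0.5928, -0.1269, 0.1044], 0.88)]
side plate_small [([0.5946, -0.1241, 0.0127], 0.97)]
top small_lens_mid [([0.3935, -0.2208, 0.0944], 0.6)]
top large_lens_mid [([0.5928, -0.13, 0.1067], 0.77)]
top plate_small [([0.5935, -0.1221, 0.012], 0.66)]
```

>>> apply_moves(
  linear=[
    [-0.1,0,-3.5],
    [0,0,-4],
    [0,0,-3.5],
    [0,0,-2.5],
    [0,0,-1.5],
    [0,0,-1],
    [0,0,-0.4],
    [0,0,0],
    [0,0,0],
    [0,0,0],
    [0,0,0],
    [0,0,0],
    [0,0,0],
    [0,0,0],
    [0,0,0],
    [0,0,0],
    [0,0,0],
  ],
  angular=[
    [0,0,0],
    [0,0,0],
    [0,0,0],
    [0,0,0],
    [0,0,0],
    [0,0,0],
    [0,0,0],
    [0,0,0],
    [0,0,0],
    [0,0,0],
    [0,0,0],
    [0,0,0],
    [0,0,0],
    [0,0,0],
    [0,0,0],
    [0,0,0],
    [0,0,0],
  ],
  grip=[1,1,1,1,1,1,1,1,0.2,0.2,0.2,0.2,0.2,0.2,0.2,0.2,0.2],
  grip_force=40,
)

```text
clock: 22.45
ee_pos: [0.3926, -0.221, 0.0761]
tcp_rot: [3.14, 0.0, 1.633]
force: [-2.1, 0.4, 8.1]
grip_width: 0.362
grasp_force: 38.9
```

>>> apply_moves(
  linear=[
    [0,0,1],
    [0,0,3],
    [0,0,4],
    [0,0,4],
    [0,0,3],
    [0.8,1.4,0],
    [1.5,3,0],
    [1.7,3.4,0],
    [1.7,3.4,0],
    [1.7,3.4,0],
    [1.7,3.4,0],
    [1.7,3.4,0],
    [1.7,3.4,0],
    [1.7,3.4,0],
    [1.5,3,0],
    [1.3,2,0],
    [0.7,0.6,0],
    [0,0,0],
    [0,0,0],
  ],
  angular=[
    [0,0,0],
    [0,0,0],
    [0,0,0],
    [0,0,0],
    [0,0,0],
    [0,0,0],
    [0,0,0],
    [0,0,0],
    [0,0,0],
    [0,0,0],
    [0,0,0],
    [0,0,0],
    [0,0,0],
    [0,0,0],
    [0,0,0],
    [0,0,0],
    [0,0,0],
    [0,0,0],
    [0,0,0],
  ],
  grip=[0.2,0.2,0.2,0.2,0.2,0.2,0.2,0.2,0.2,0.2,0.2,0.2,0.2,0.2,0.2,0.2,0.2,0.2,0.2],
)

```text
clock: 24.03
ee_pos: [0.5687, 0.1163, 0.2252]
tcp_rot: [-3.141, 0.001, 1.633]
force: [0.3, -0.1, -1.7]
grip_width: 0.357
grasp_force: 40.3
```

>>> apply_moves(
  linear=[
    [0,0,-2],
    [0,0,-3],
    [0,0,-3],
    [0,0,-1.5],
    [0,0,-0.5],
    [0,0,0],
    [0,0,0],
  ],
  angular=[
    [0,0,0],
    [0,0,0],
    [0,0,0],
    [0,0,0],
    [0,0,0],
    [0,0,0],
    [0,0,0],
  ],
  grip=[0.2,0.2,0.2,0.2,0.2,0.2,0.2],
)

```text
clock: 24.62
ee_pos: [0.5695, 0.1161, 0.1264]
tcp_rot: [3.141, 0.0, 1.631]
force: [0.4, 0.8, -2.2]
grip_width: 0.36
grasp_force: 40.2
```

Run:
```python
from h import *
s=ctrl.read_state(); print(s["ee_pos"],s["tcp_rot"])
d=snap("top","t7"); marks("top",["plate_small","plate_large","large_lens_mid","small_lens_mid","iris"])
c=snap("side","s7"); marks("side",["plate_small","plate_large","large_lens_mid","small_lens_mid","iris"])
a=c["pixels"][:,:,::-1]
cv2.imwrite("pics/c7.png",cv2.resize(a[80:380,160:460],(600,600),interpolation=2))
```

```text
[0.56952025 0.11611409 0.12644649] [3.14054904e+00 1.78427704e-04 1.63122114e+00]
top plate_small [([0.593, -0.123, 0.0146], 0.76)]
top plate_large []
top large_lens_mid [([0.591, -0.1274, 0.1058], 0.56)]
top small_lens_mid []
top iris [([0.5848, 0.0114, 0.0161], 0.7)]
side plate_small [([0.5935, -0.1255, 0.0093], 0.62)]
side plate_large [([0.5666, 0.1234, 0.012], 0.97), ([0.5677, 0.12, 0.1432], 0.38)]
side large_lens_mid [([0.591, -0.1261, 0.1071], 0.8)]
side small_lens_mid []
side iris [([0.5875, 0.0106, 0.0068], 0.74)]
```

View pics/c7.png

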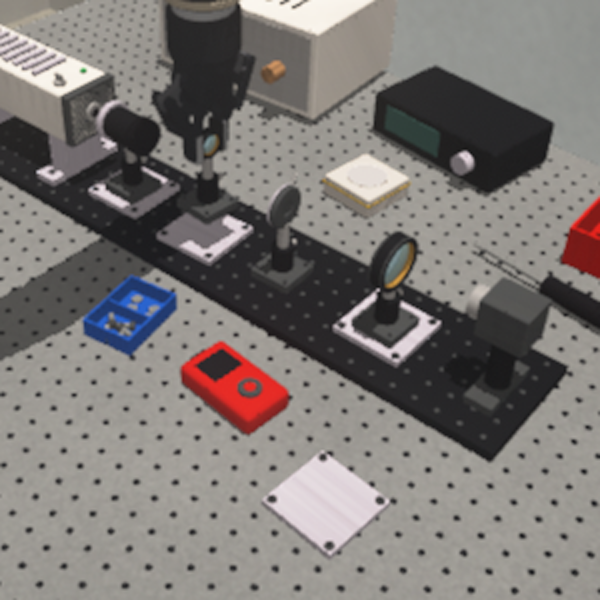

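The small lens hangs upright at (208,165) over plate_large at (205,230), but about 7 mm short in y. The large lens sits centred on its plate at (387,320). I shift +0.7 cm in y, then lower and release.

>>> apply_moves(
  linear=[
    [-0.05,0.7,0],
    [0,0,-1],
    [0,0,-1.2],
    [0,0,-0.8],
    [0,0,-0.5],
    [0,0,-0.25],
    [0,0,-0.1],
    [0,0,0],
    [0,0,0],
    [0,0,0],
    [0,0,0],
    [0,0,0],
    [0,0,0],
    [0,0,1],
    [0,0,3],
    [0,0,4],
    [0,0,4],
    [0,0,3],
  ],
  angular=[
    [0,0,0],
    [0,0,0],
    [0,0,0],
    [0,0,0],
    [0,0,0],
    [0,0,0],
    [0,0,0],
    [0,0,0],
    [0,0,0],
    [0,0,0],
    [0,0,0],
    [0,0,0],
    [0,0,0],
    [0,0,0],
    [0,0,0],
    [0,0,0],
    [0,0,0],
    [0,0,0],
  ],
  grip=[0.2,0.2,0.2,0.2,0.2,0.2,0.2,0.2,1,1,1,1,1,1,1,1,1,1],
)

```text
clock: 26.72
ee_pos: [0.5693, 0.124, 0.2407]
tcp_rot: [3.139, -0.001, 1.632]
force: [0.9, 0.3, 0.1]
grip_width: 1.002
grasp_force: 0.0
```

>>> apply_moves(
  linear=[
    [-2,0,0],
    [-3,0,0],
    [-3,0,0],
    [-3,0,0],
    [-3,0,0],
    [-3,0,0],
    [-1,0,0],
    [0,0,0],
    [0,0,0],
  ],
  angular=[
    [0,0,0],
    [0,0,0],
    [0,0,0],
    [0,0,0],
    [0,0,0],
    [0,0,0],
    [0,0,0],
    [0,0,0],
    [0,0,0],
  ],
  grip=[1,1,1,1,1,1,1,1,1],
)

```text
clock: 27.47
ee_pos: [0.3892, 0.1244, 0.2377]
tcp_rot: [3.14, -0.001, 1.633]
force: [-0.3, 0.1, 0.1]
grip_width: 1.0
grasp_force: 0.0
```

Run:
```python
from h import *
d=snap("top","t8"); marks("top",["plate_large","plate_small","large_lens_mid","small_lens_mid","dump_mid"])
c=snap("side","s8"); marks("side",["plate_large","plate_small","large_lens_mid","small_lens_mid","dump_mid"])
a=c["pixels"][:,:,::-1];b=d["pixels"][:,:,::-1]
A=cv2.resize(a[100:300,180:430],(625,500),interpolation=2)
B=cv2.resize(b[120:240,120:400],(625,268),interpolation=2)
cv2.imwrite("pics/c8.png",cv2.resize(np.vstack([A,B]),None,fx=.78,fy=.78))
```

```text
top plate_large [([0.5663, 0.1234, 0.0176], 0.72)]
top plate_small [([0.5959, -0.1249, 0.0124], 0.98)]
top large_lens_mid [([0.5938, -0.1282, 0.1077], 0.94)]
top small_lens_mid [([0.5665, 0.1222, 0.1062], 0.86)]
top dump_mid []
side plate_large [([0.5693, 0.123, 0.0131], 0.78)]
side plate_small [([0.5939, -0.1239, 0.0121], 0.8), ([0.5717, 0.2447, 0.0999], 0.66)]
side large_lens_mid [([0.5905, -0.1302, 0.1076], 0.71)]
side small_lens_mid [([0.5648, 0.125, 0.1053], 0.58)]
side dump_mid [([0.5707, 0.2455, 0.1041], 0.94)]
```

View pics/c8.png

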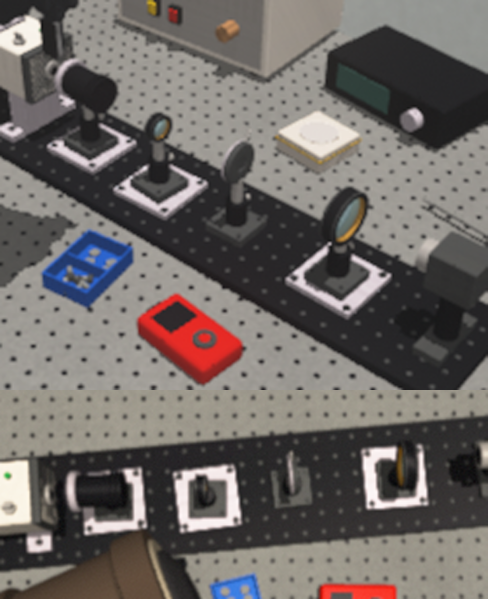

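The dump at (90,140), the small lens at (160,180) and the large lens at (340,270) all stand upright, with their bases centred on their plates to within a few mm. The gripper is clear of everything, so I hand in.

```bash
python3 -c "
from cell import ctrl
print(ctrl.hand_in())"
```

```text
the job is handed in; nothing more can be done
None
```

The dump now blocks the laser on the plate in front of it, the two lenses are swapped and the iris was left alone; the job is handed in at about 27 s on the clock, with no verdict returned.

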